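# Load a name plate into the engraving machine's sprung plate holder

### The arm

A 6-joint arm with a two-finger parallel gripper is mounted at the origin on a cart in front of the work surface, level with it; the furniture and walls round the work are solid. World frame = base frame: x ahead of the robot, y to its left, z up, the work surface at z = 0. Lengths are in m, angles in rad, forces in N, time in s.
With the tool pointing down it reaches from about 0.35 to 0.85 m from the base axis. Payload 8.1 kg.
Tool frame: the origin (TCP) lies midway between the tips of the shut fingers; the grasp point (between the pads) lies 19 mm behind it; y points along the fingers, z is the direction in which the jaws open and shut, and the axes are right-handed (so a half turn about y gives the same grasp; the last joint's range is limited). The gripper opens to 85 mm and grips with 20 to 120 N. Pads are 22 mm wide; open, the fingers measure 114 mm over their backs; the gripper's body (76 mm by 85 mm) begins 54 mm behind the grasp point. The pads swing forward as they close: fully open they stand 13 mm farther back than shut.
Start: joints at [-1.27, 0.13, 1.488, -0, 1.523, -0.085], TCP at [0.226, -0.556, 0.231] pointing down, gripper open.
Joint ranges: [-2.96, 2.96], [-0.89, 2.26], [0.02, 2.5], [-1.34, 4.48], [0, 2.73], [-2.66, 2.66]. Speed limits (rad/s): [2.39, 2.39, 2.79, 3.14, 3.14, 3.14].

### API

Orientations are given as a unit quaternion [w, x, y, z].
In Python, from bench import bot, cams, order, spotter gives the robot as it stands.
- The arm moves only by the tool move_arm, never from a script. Its argument "deltas" is text: rows parted by semicolons, each of 7 numbers parted by spaces: the shift along the tool's x, y, z in cm, then the turn, a rotation vector about the tool's x, y, z in degrees, then the gripper command: -1 is fully open, 1 is shut, values between are in proportion. In form: tx ty tz rx ry rz hand; .... A call has 1 to 8 rows; each row shifts and turns the commanded pose from where the row before left it, along the tool's axes as they then stand; what a row does not reach is not made up. A row lasts 1/8 s, in which the tool goes at most 62.5 mm and 10.7 degrees, less where a joint would pass 70% of its speed; a pose out of reach is approached as far as the arm can. A call is refused whole if a number of a shift passes 6.25 or a number of a turn 10.7, either way. A call with a gripper value outside its range is refused whole. The fingers move at their own pace and stop on an object; the grip force is fixed at half the most. Time passes only in rows, so rows that do not move let the fingers close. It gives the time, the measured TCP pose, the force and the opening at its end, in the units of the state.
- bot.get_state(): the state, without advancing time (a new reading comes with each control period).
- cams.capture(name): name is "side" or "top"; returns a dict with "image" (480x640x3 uint8, red, green, blue), "z_map" (480x640 float32, m along the optical axis (not along the pixel's ray), 0 where there is no reading), "vertical_fov" (degrees; the focal length in pixels is half the picture's height over the tangent of half this angle, whatever the lens; pixels are square), "cx", "cy" (the principal point, pixels), "pose" (4x4, takes a point from camera to world coordinates). Camera axes: x right, y up, looking along -z (the intrinsics and any distortion apply to the point x, -y, -z); pixel columns grow to the right and rows downward; lengths in m; the calibration is good to about 2 mm. A picture is of the moment at which its call begins.
- order.close_job(): hands the job in, once; it reports no verdict.
Trained networks look in the newest picture that a camera, given by its name, has taken for a name from the list of things; names that differ only in an ending like _2 or _b are one class to them, and where a whole thing is asked for, a point or a joint stands for the part that bears it (a point fixed in the world has none). Each returns a list of dicts, best first, with "conf" (0 to 1); they miss things now and then, are a little off and sometimes report something else, mostly with a low value. They report only what shows in the picture. A call takes as long as a camera call.
- spotter.recognise(camera, name): "xy" ([column, row] in pixels, amid what is visible of it).
The state is a dict: "clock": time; "joint_positions": joint angles; "qd": joint speeds; "joint_torque": joint torques, N m; "tool_pos": TCP position; "tcp_rot": TCP orientation; "ft_force": force on the tool from outside, world axes, zero at the start; "moment": the same for the moment, N m; "finger_gap": opening from 0.0 (shut) to 1.0 (fully open).
Only numpy, scipy, OpenCV 4.12 (cv2) and the standard library are available. Lean on these libraries where they do the work, as an engineer would, in place of code of your own. Each camera call takes 0.05 s, during which the arm holds its last target.

### The job

Load the brass plate into the engraving holder: with the fingertips press it down hard onto the sprung bed and, keeping it pressed, slide it under the two leaf springs and the side lips until it is fully home at the end stop. Then let go and move clear, so that both leaves have dropped behind the plate and the bed holds it up against the lips. Only press and slide the plate, never pinch, lift or tip it, and leave the other things on the desk alone.

Things in the scene. Friction and masses are not known exactly. Their poses are not given: they have to be found in the camera images.
- holder: Fixed aluminium and steel plate holder, 236 x 108 mm. Origin under its middle, on the desk; x = loading direction (open end to end stop), y left, z up. All holder coordinates below are in this frame, in mm. Side rails: inner faces at y = +-34, tops at z 31 where x < -14 (the open end), z 26 from x -2 to 32. End stop: face at x = 101, top z 30. The open end has only a sill 17 high.
- holder_gate (a point): Fixed point at holder (-8, 0, 25.5): middle of the gate between two steel clamp blocks, one each side (x -14 to -2, |y| from 25 to 46, underside z 25.5, top 33, screw heads to 36). They hold the leaf springs; the plate must pass below them. The 50 mm wide lane between them is open from above.
- holder_home (a point): Fixed point at holder (66, 0, 26): where the middle of the plate's top face is when the plate is at the stop and held up against the lips. The steel lips overhang each side from x 32 to 112 (|y| over 25, underside z 26, top 31, screw heads to 34); the 50 mm wide lane between them is open from above. Axes as the holder's.
- bed (a joint): Depth in m by which the white sprung bed (holder x -99 to 99, y -24 to 24, top at z 24 when free) is pressed down: 0 free, 0.009 bottomed. Its springs push up with about 3 N at first and 1.4 N more per mm, about 15 N at the bottom. The plate passes below the clamp blocks only when the bed is over 4.5 mm down; 7 mm is a good depth. With the plate home and released it stands 4 mm down.
- leaf_left (a joint): Lift in rad of the left (+y) dark leaf spring, 33 mm long, 7 wide: hinged at holder x -4, y 29.5, z 27.5, slanting down toward the stop; at 0 its tip is at x 28, z 18. The plate passing below lifts it by 0.1 to 0.25 rad against about 1 N; it drops back to 0 behind the plate once the plate is within about 2 mm of the stop.
- leaf_right (a joint): The same for the right (-y) leaf spring, at holder y = -29.5 mm.
- plate_top (a point): Middle of the top face of the loose brass plate (70 mm along holder x, 66 wide, 6 thick, about 0.2 kg, drilled corners). It starts on the raised bed at the open end, top 30 mm over the desk, middle at holder x -62 to -50, and must slide 115 to 128 mm. It slides easily in the holder (friction about 0.12); fingertips pressed on it drag it along by friction. Axes as the holder's.
- plate: The same brass plate; origin at the middle of its underside, 6 mm below plate_top. Way to it: at its right stands a fixed black case (y below 0.12 m, 0.26 m high with handle), and on the right-hand desk beyond that fixed shelves and a lamp reach 0.5 m high (x over 0.44 m, y -0.1 to -0.65 m): come from the start by way of a high point near the robot, and down over the holder.
- brush_mid (a point): Bystander: stubby brush with a wooden handle, 21 x 94 x 21 mm, lying along the left side of the holder; its middle.
- pencil_1_mid (a point): Bystander: pencil 180 mm long lying along the right side of the holder; its middle.
- gauge_mid (a point): Bystander: small grooved metal block 22 x 36 x 15 mm on the desk beyond the end stop; its middle.
- marker_1_mid (a point): Bystander: short black marker, 14 x 50 x 14 mm, on the desk beyond the end stop; its middle.

How it is judged:
On the way:
1. the plate, pressed down, has its front edge under both leaf springs (x of plate_top in the frame of holder above -0.025 m and value of joint bed above 0.004 m and value of joint each of leaf_left, leaf_right above 0.04 rad), for 0.1 s.
At the end, for the whole second after the job is handed in: The plate is within 3 mm of the end stop, level, at rest and held up against the lips by the sprung bed (its top within 1.5 mm of the lips' underside), and both leaf springs have dropped behind it (lift under 0.05 rad) (x of plate_top in the frame of holder above 0.063 m and z of plate_top in the frame of holder between 0.0245 and 0.0275 m and angle between plate_top's own z axis and vertical below 0.05 rad and value of joint each of leaf_left, leaf_right below 0.05 rad and linear speed of plate below 0.02 m/s); the robot touches nothing.
It fails at once if the plate is lifted (height (world z) of plate_top above 0.038 m).
It fails at once if the plate is tipped (angle between plate_top's own z axis and vertical above 0.2 rad).
It fails at once if a bystander is moved by more than 25 mm (distance of any of brush_mid, pencil_1_mid, gauge_mid, marker_1_mid from where it was at the start of the episode above 0.025 m).
It also fails if it takes over 48 s, if anything falls off the work surface, if the arm or the gripper's body presses on something with over 40 N, if the wrist force passes 120 N, or if a joint passes its speed limit or range.

## Working session

There is one attempt and no reset: what is moved stays moved. The work goes in short steps, Python scripts to look and compute and a tool call to move; the robot and the scene stay as the last step left them, time stands still between calls to the robot, and variables do not carry over. Pictures are saved under pics/ and viewed, and the job is handed in when it is done.

Besides the shell and the picture viewer there is one more tool, called after "Emit:" in YAML: its name, and indented under it one key for each argument. move_arm: Moves the arm, as the interface text tells. Its arguments: {"type":"object","properties":{"deltas":{"type":"string"}},"required":["deltas"]}

```bash
mkdir -p pics; ls
cat > h.py <<'E'
import numpy as np,cv2
from bench import bot,cams,order,spotter
def K(c):
    h,w=c["image"].shape[:2]; f=h/2/np.tan(np.radians(c["vertical_fov"])/2); return f,c["cx"],c["cy"]
def w2(c,u,v,z=None):
    f,cx,cy=K(c); d=z if z is not None else c["z_map"][int(v),int(u)]
    p=np.array([(u-cx)/f*d,-(v-cy)/f*d,-d,1]); return (np.array(c["pose"])@p)[:3]
def proj(c,P):
    f,cx,cy=K(c); q=np.linalg.inv(np.array(c["pose"]))@np.append(P,1); return cx+f*q[0]/-q[2],cy-f*q[1]/-q[2]
def cloud(c):
    f,cx,cy=K(c); d=c["z_map"]; v,u=np.mgrid[:d.shape[0],:d.shape[1]]
    p=np.stack([(u-cx)/f*d,-(v-cy)/f*d,-d,np.ones_like(d)],-1); return (p@np.array(c["pose"]).T)[...,:3]
E
cat > a.py <<'E'
from h import *
print(bot.get_state())
for n in("top","side"):
    c=cams.capture(n); print(n,{k:v for k,v in c.items() if k not in("image","z_map")})
    cv2.imwrite(f"pics/{n}0.png",c["image"][...,::-1])
    for o in["holder","bed","plate","leaf_left","leaf_right","brush_mid","gauge_mid","marker_1_mid"]:
        for r in spotter.recognise(n,o)[:2]:
            u,v=r["xy"]; print(o,r,w2(c,u,v).round(4),c["z_map"][int(v),int(u)])
E
python3 a.py
```

```text
pics
{'clock': 0.0, 'joint_positions': array([-1.27038958e+00,  1.31156043e-01,  1.48929579e+00,  3.64891705e-07,
        1.52301204e+00, -8.53796658e-02]), 'qd': array([ 0.00100918, -0.00071185,  0.0009357 , -0.00054158, -0.00118898,
       -0.00037195]), 'joint_torque': array([-1.47872379e-03, -5.69389379e+01, -5.00567830e+01, -3.32744858e-04,
        1.46666873e-02,  4.34074536e-05]), 'tool_pos': array([ 0.22563834, -0.55535114,  0.23023844]), 'tcp_rot': array([ 0.13548091, -0.13562263,  0.69465005, -0.69333451]), 'ft_force': array([ 0.32751202, -0.36276623,  0.76424615]), 'moment': array([ 0.00989476,  0.00563371, -0.02904303]), 'finger_gap': 0.9991501036543349}
top {'vertical_fov': 42.6485915403504, 'cx': 321.19284937750854, 'cy': 245.3451247538635, 'pose': array([[ 0.017528  ,  0.98659391, -0.16225051,  0.45881455],
       [-0.99973058,  0.01976333,  0.01217319,  0.29293867],
       [ 0.01521661,  0.16199342,  0.98667451,  0.90394005],
       [ 0.        ,  0.        ,  0.        ,  1.        ]])}
holder {'xy': [313.4, 305.0], 'conf': 0.96} [0.517  0.2917 0.0244] 0.8772928
bed 
[... 907 characters left out ...]
],
       [ 0.        ,  0.        ,  0.        ,  1.        ]])}
holder {'xy': [367.8, 261.3], 'conf': 0.95} [0.5159 0.3323 0.0331] 0.82550967
bed {'xy': [364.2, 253.4], 'conf': 0.65} [0.5235 0.296  0.0246] 0.86223686
plate {'xy': [413.0, 240.6], 'conf': 0.92} [0.4538 0.2599 0.0295] 0.88266593
leaf_left {'xy': [383.6, 258.5], 'conf': 0.51} [0.495  0.3069 0.0239] 0.8493872
leaf_right {'xy': [370.8, 240.5], 'conf': 0.53} [0.5164 0.2573 0.0253] 0.8948316
brush_mid {'xy': [404.9, 280.0], 'conf': 0.96} [0.464  0.3549 0.0197] 0.8053175
gauge_mid {'xy': [360.9, 262.6], 'conf': 0.71} [0.5254 0.3331 0.031 ] 0.8269649
marker_1_mid {'xy': [274.6, 262.9], 'conf': 0.55} [0.6529 0.3142 0.0125] 0.86841553
```

Run:
```python
import cv2
for n,(x,y) in(("top",(220,180)),("side",(240,180))):
    i=cv2.imread(f"pics/{n}0.png")[y:y+210,x:x+230]; cv2.imwrite(f"pics/{n}0z.png",cv2.resize(i,None,fx=2.8,fy=2.8,interpolation=cv2.INTER_CUBIC))
```

```text
(no output)
```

View pics/top0.png

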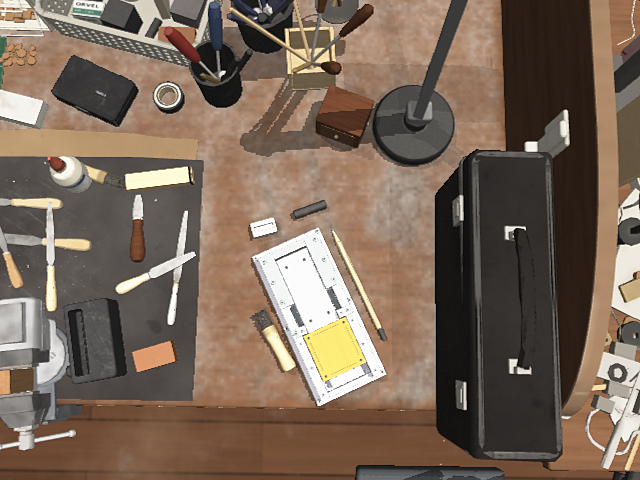

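View pics/side0.png

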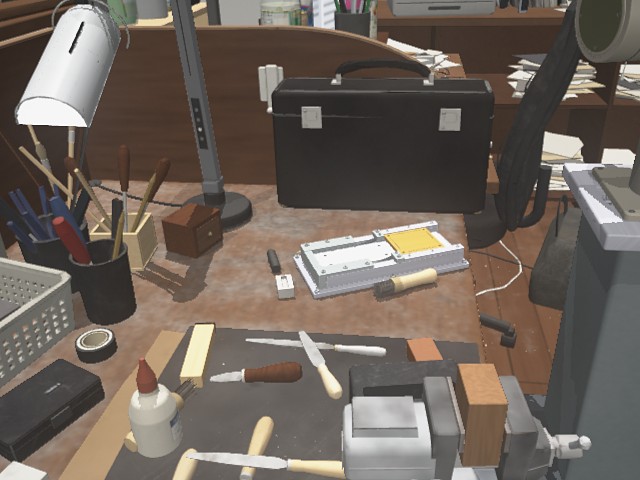

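```bash
sleep 1
```

```text
(no output)
```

View pics/top0z.png

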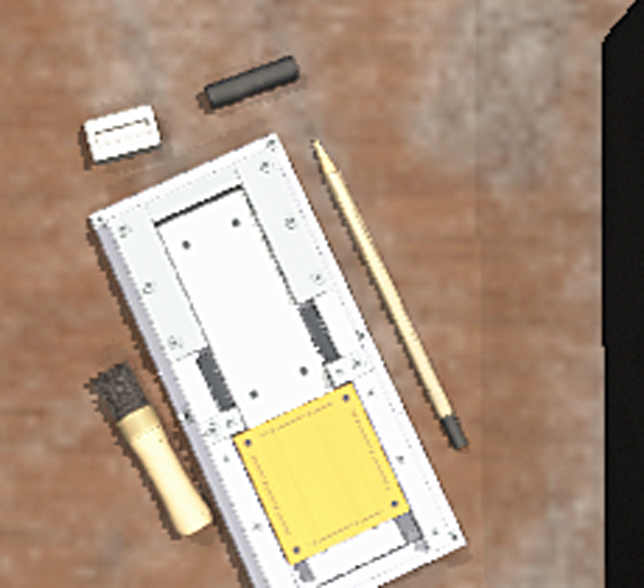

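View pics/side0z.png

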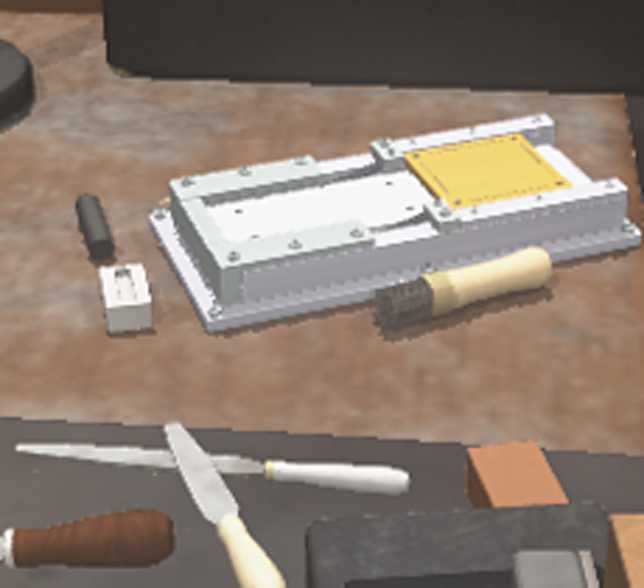

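```bash
cat > b.py <<'E'
from h import *
c=cams.capture("top"); W=cloud(c); im=c["image"].astype(int)
hsv=cv2.cvtColor(c["image"],cv2.COLOR_RGB2HSV)
v,u=np.mgrid[:480,:640]
roi=(u>230)&(u<400)&(v>215)&(v<415)
# plate
m=roi&(hsv[...,0]>20)&(hsv[...,0]<32)&(hsv[...,1]>120)&(v>310)&(u>300)&(u<375)
m=cv2.morphologyEx(m.astype(np.uint8),cv2.MORPH_OPEN,np.ones((5,5)))>0
def atz(z):
    f,cx,cy=K(c); P=np.array(c["pose"]); d=np.stack([(u-cx)/f,-(v-cy)/f,-np.ones_like(u,float)],-1)@P[:3,:3].T
    t=(z-P[2,3])/d[...,2]; return P[:3,3]+d*t[...,None]
X=atz(.03)[m][:,:2]; r=cv2.minAreaRect((X*1000).astype(np.float32)); print("plate",r,np.median(W[m],0))
# blobs of holder: white-ish
w=roi&(hsv[...,1]<60)&(hsv[...,2]>110)
w=((w|m)&(W[...,2]<.045)).astype(np.uint8)
n,l,s,_=cv2.connectedComponentsWithStats(w); k=1+np.argmax(s[1:,4]); h=l==k
for z in(0.006,.01,.03):
    print("holder",z,cv2.minAreaRect((atz(z)[h][:,:2]*1000).astype(np.float32)))
print(np.percentile(W[h][:,2],[2,10,50,90,98]))
hh=roi&(W[...,2]>.010)&(W[...,2]<.045)
n,l,s,_=cv2.connectedComponentsWithStats(hh.astype(np.uint8)); h2=l==1+np.argmax(s[1:,4])
print(cv2.minAreaRect((W[h2][:,:2]*1000).astype(np.float32)))
o=c["image"][...,::-1].copy(); o[h]=o[h]//2+np.array([0,0,120],np.uint8); cv2.imwrite("pics/mask.png",cv2.resize(o[200:420,220:410],None,fx=2.7,fy=2.7))
E
python3 b.py
```

```text
plate ((454.3600158691406, 261.66290283203125), (67.7131118774414, 61.90605163574219), 19.757139205932617) [0.4559809  0.26168669 0.02898231]
holder 0.006 ((507.0614013671875, 282.34344482421875), (238.58750915527344, 115.89898681640625), 25.619169235229492)
holder 0.01 ((506.84649658203125, 282.390625), (237.5247039794922, 115.3827133178711), 25.61916732788086)
holder 0.03 ((505.7718505859375, 282.6265869140625), (232.21054077148438, 112.80123901367188), 25.619176864624023)
[0.00352207 0.00665278 0.02474814 0.03101047 0.0328638 ]
((504.38037109375, 284.8774719238281), (229.1512908935547, 104.65848541259766), 25.96161651611328)
```

View pics/mask.png

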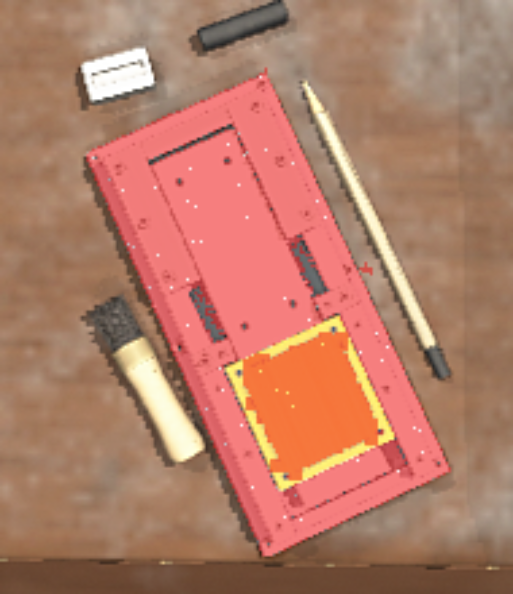

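```bash
cat > ov.py <<'E'
from h import *
import sys
def segs():
    S=[]
    def rect(x0,x1,y0,y1,z): 
        p=[(x0,y0,z),(x1,y0,z),(x1,y1,z),(x0,y1,z)]
        for i in range(4): S.append((p[i],p[(i+1)%4]))
    rect(-118,118,-54,54,0)
    rect(-99,101,-24.5,24.5,24) if 0 else None
    for s in(1,-1):
        rect(-14,-2,25*s,46*s,33); rect(32,112,25*s,46*s,31)
        S.append(((-110,34*s,31),(-14,34*s,31)))
    S.append(((101,-25,30),(101,25,30)))
    return S
def draw(c,T,px=None,fn=None,crop=None,k=3):
    x,y,yaw=T; a=np.radians(yaw); R=np.array([[np.cos(a),-np.sin(a),0],[np.sin(a),np.cos(a),0],[0,0,1]])
    g=lambda p: R@np.array(p)/1000+np.array([x,y,0])/1000
    u0,v0,u1,v1=crop
    o=cv2.resize(c["image"][v0:v1,u0:u1,::-1],None,fx=k,fy=k,interpolation=cv2.INTER_CUBIC)
    S=[(s,(0,0,255)) for s in segs()]
    if px is not None:
        q=[(px-35,-33,30),(px+35,-33,30),(px+35,33,30),(px-35,33,30)]
        S+=[((q[i],q[(i+1)%4]),(255,0,0)) for i in range(4)]
    for (p,q),col in S:
        A,B=[tuple(int(round(((t+.5-o_)*k))) for t,o_ in zip(proj(c,g(w)),(u0,v0))) for w in(p,q)]
        cv2.line(o,A,B,col,1)
    cv2.imwrite(fn,o)
if __name__=="__main__":
    T=[float(t) for t in sys.argv[1:4]]; px=float(sys.argv[4]); tag=sys.argv[5]
    draw(cams.capture("top"),T,px,f"pics/ovt{tag}.png",(240,220,400,415))
    draw(cams.capture("side"),T,px,f"pics/ovs{tag}.png",(285,215,480,305),4)
E
cat > fit.py <<'E'
from h import *
from scipy.optimize import minimize
from scipy.ndimage import gaussian_filter
c=cams.capture("top"); W=cloud(c)[215:420,235:405].reshape(-1,3)*1000
W=W[(np.abs(W[:,2])<45)]
def H(x,y):
    h=np.full(x.shape,np.nan); a=abs(y)
    h[(a<=25)&(x>-8)&(x<99)]=24
    h[(a>25)&(a<46)&(x>32)&(x<112)]=31
    h[(a>34)&(a<46)&(x<-14)&(x>-112)]=31
    h[(a>25)&(a<46)&(x>-14)&(x<-2)]=33
    h[(a>36)&(a<46)&(x>-2)&(x<32)]=26
    h[((a>54)|(abs(x)>118))&(a<57)&(abs(x)<121)]=0
    return h
def cost(t):
    a=np.radians(t[2]); d=W[:,:2]-t[:2]; x=d[:,0]*np.cos(a)+d[:,1]*np.sin(a); y=-d[:,0]*np.sin(a)+d[:,1]*np.cos(a)
    e=np.abs(H(x,y)-W[:,2]+t[3]); e[np.isnan(e)]=3; return np.minimum(e,6).sum()/1000
best=None
for s in[(505,284,25.6,0),(507,282,25,0),(502,286,26.5,-1)]:
    r=minimize(cost,s,method="Nelder-Mead",options=dict(initial_simplex=np.array([s]+[np.array(s)+d for d in np.diag([4,4,1.5,1])]),maxiter=600)); print(r.x.round(2),r.fun)
E
python3 fit.py; python3 ov.py 505 283.5 25.7 -56 a
```

```text
[503.72 284.2   25.63  -0.91] 88.27767643736452
[502.23 283.35  25.71  -0.96] 88.1929221741881
[503.8  284.16  25.68  -0.96] 88.2559499254756
```

View pics/ovta.png

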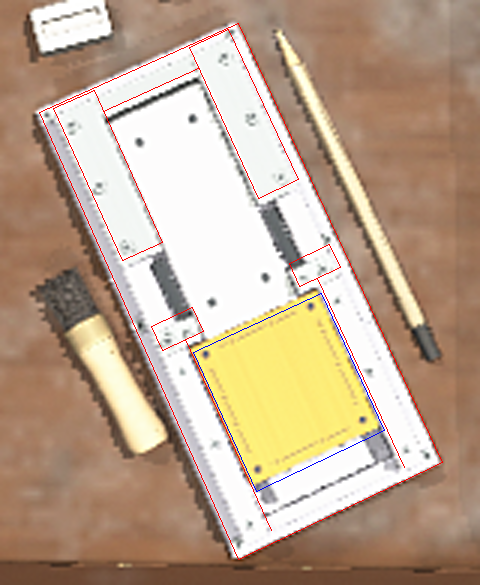

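View pics/ovsa.png

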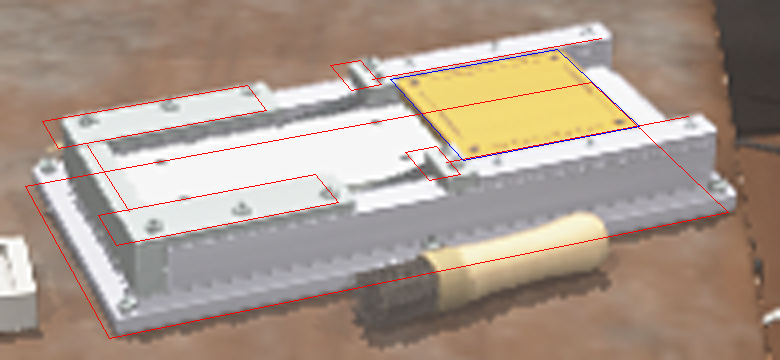

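```bash
python3 ov.py 503 283.2 25.7 -53.5 b
```

```text
(no output)
```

View pics/ovtb.png

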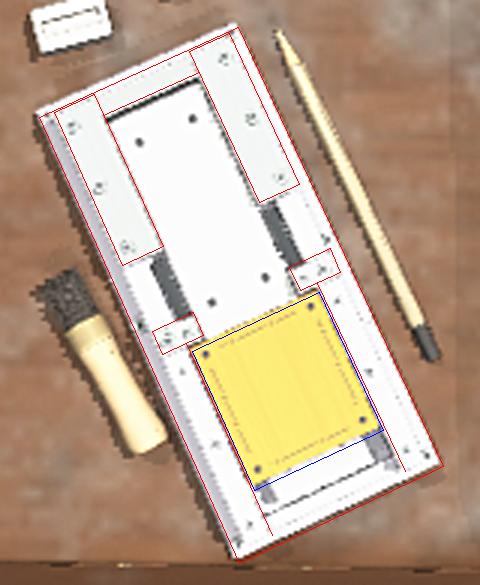

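View pics/ovsb.png

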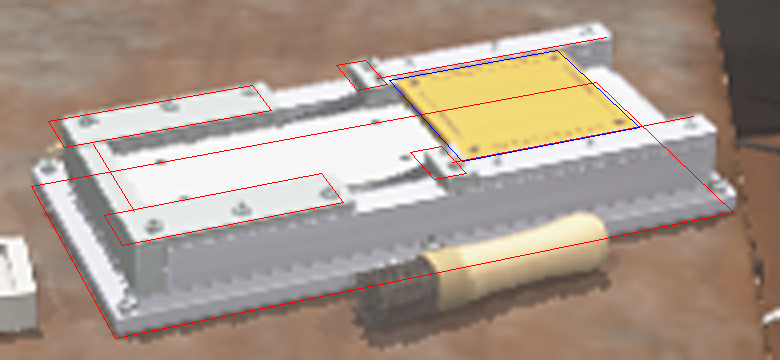

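```bash
cat > pl.py <<'E'
from h import *
from scipy.spatial.transform import Rotation as R
def rot(q): return R.from_quat([q[1],q[2],q[3],q[0]])
def target(sx,yaw=25.7):
    # tool y down; option k
    a=np.radians(yaw+90*sx); x=np.array([np.cos(a),np.sin(a),0]); y=np.array([0,0,-1.]); return R.from_matrix(np.stack([x,y,np.cross(x,y)],1))
def rows(p0,r0,p1,r1,n):
    rv=(r0.inv()*r1).as_rotvec(); p=p0;r=r0;out=[]
    for i in range(n):
        d=r.inv().apply((p1-p0)/n); q=np.degrees(rv/n); out.append(np.r_[d*100,q]); r=r*R.from_rotvec(rv/n); p=p+(p1-p0)/n
    return out
if __name__=="__main__":
    s=bot.get_state(); r=rot(s["tcp_rot"]); print(s["clock"],s["tool_pos"]); print(r.as_matrix().round(4))
    for k in range(4): print(k,np.degrees((r.inv()*target(k)).as_rotvec()).round(2))
E
python3 pl.py
python3 - <<'E'
from h import *
c=cams.capture("top"); W=cloud(c).reshape(-1,3); m=(W[:,2]>.2)&(W[:,1]<.2)
print(np.percentile(W[m],[1,50,99],axis=0))
E
```

```text
1.2 [ 0.22578777 -0.55587093  0.23126106]
[[-9.265e-01 -0.000e+00  3.763e-01]
 [-3.763e-01  1.000e-04 -9.265e-01]
 [ 0.000e+00 -1.000e+00 -1.000e-04]]
0 [-0.0000e+00  1.7641e+02  1.0000e-02]
1 [ 0.   86.41  0.  ]
2 [ 0.   -3.59  0.  ]
3 [  0.   -93.59  -0.  ]
[[ 0.34633612 -0.02156255  0.20142472]
 [ 0.56697804  0.03316623  0.2113491 ]
 [ 0.84654425  0.15438863  0.29858429]]
```

Run:
```python
from pl import *
s=bot.get_state(); r=rot(s["tcp_rot"]); p=s["tool_pos"]
full=(r.inv()*target(3)).as_rotvec()
W=[((.20,-.45,.40),4,.1),((.30,-.2,.43),6,.4),((.37,.1,.43),6,.8),((.4552,.2605,.30),5,1)]
f0=0
for q,n,f in W:
    ro=r*R.from_rotvec(full*f0); r1=r*R.from_rotvec(full*f)
    for o in rows(p,ro,np.array(q),r1,n): print(o.round(2))
    p=np.array(q);f0=f;print()
```

```text
[-0.4  -4.22 -2.7   0.   -2.34  0.  ]
[-0.51 -4.22 -2.68  0.   -2.34  0.  ]
[-0.62 -4.22 -2.65  0.   -2.34  0.  ]
[-0.73 -4.22 -2.63  0.   -2.34  0.  ]

[-3.6  -0.5  -2.68  0.   -4.68  0.  ]
[-3.8  -0.5  -2.38  0.   -4.68  0.  ]
[-3.99 -0.5  -2.06  0.   -4.68  0.  ]
[-4.14 -0.5  -1.73  0.   -4.68  0.  ]
[-4.27 -0.5  -1.39  0.   -4.68  0.  ]
[-4.37 -0.5  -1.04  0.   -4.68  0.  ]

[-4.9  -0.   -1.53  0.   -6.24  0.  ]
[-5.04 -0.   -0.99  0.   -6.24  0.  ]
[-5.12 -0.   -0.43  0.   -6.24  0.  ]
[-5.13 -0.    0.13  0.   -6.24  0.  ]
[-5.09 -0.    0.68  0.   -6.24  0.  ]
[-4.98 -0.    1.23  0.   -6.24  0.  ]

[-2.98  2.6   2.08  0.   -3.74  0.  ]
[-2.84  2.6   2.27  0.   -3.74  0.  ]
[-2.68  2.6   2.45  0.   -3.74  0.  ]
[-2.52  2.6   2.62  0.   -3.74  0.  ]
[-2.34  2.6   2.78  0.   -3.74  0.  ]
```

Emit:
move_arm:
  deltas: "-0.4 -4.2 -2.7 0 -2.3 0 1; -0.5 -4.2 -2.7 0 -2.3 0 1; -0.6 -4.2 -2.65 0 -2.3 0 1; -0.7 -4.2 -2.6 0 -2.3 0 1; -3.6 -0.5 -2.7 0 -4.7 0 1; -3.8 -0.5 -2.4 0 -4.7 0 1; -4 -0.5 -2.1 0 -4.7 0 1; -4.1 -0.5 -1.7 0 -4.7 0 1"

```text
clock: 2.25
tool_pos: [0.2666, -0.2822, 0.4197]
tcp_rot: [-0.3, 0.3, -0.64, 0.641]
ft_force: [1.0, -0.2, -0.0]
finger_gap: 0.004
```

Emit:
move_arm:
  deltas: "-4.3 -0.5 -1.4 0 -4.7 0 1; -4.4 -0.5 -1 0 -4.7 0 1; -4.9 0 -1.5 0 -6.2 0 1; -5 0 -1 0 -6.2 0 1; -5.1 0 -0.4 0 -6.2 0 1; -5.1 0 0.1 0 -6.2 0 1; -5.1 0 0.7 0 -6.2 0 1; -5 0 1.2 0 -6.2 0 1"

```text
clock: 3.25
tool_pos: [0.3709, 0.101, 0.4296]
tcp_rot: [0.53, -0.529, 0.469, -0.469]
ft_force: [0.8, -0.8, 0.7]
finger_gap: 0.002
```

```bash
cat > st.py <<'E'
from pl import *
import sys
s=bot.get_state(); r=rot(s["tcp_rot"]); p=s["tool_pos"]
T=np.array([.5025,.2833,0]); a=np.radians(25.7); Rz=R.from_euler("z",a)
print("t",round(s["clock"],2),"p",p.round(4),"holder mm",(Rz.inv().apply(p-T)*1000).round(1),"F_h",Rz.inv().apply(s["ft_force"]).round(1),"M",s["moment"].round(2),"gap",round(s["finger_gap"],2))
print("j",s["joint_positions"].round(2)); rv=np.degrees((r.inv()*target(3)).as_rotvec()); print("need rot",rv.round(2))
if len(sys.argv)>1:
    q=T+Rz.apply(np.array([float(v) for v in sys.argv[1:4]])/1000)
    for o in rows(p,r,q,target(3),int(sys.argv[4])): print(o.round(2))
E
python3 st.py -52.5 0 100 7
```

```text
t 3.25 p [0.3709 0.101  0.4296] holder mm [-197.6 -107.2  429.6] F_h [ 0.4 -1.1  0.7] M [ 0.03 -0.02 -0.04] gap 0.0
j [ 0.13 -0.44  1.64 -0.    1.94  0.01]
need rot [ -0.07 -18.78   0.02]
[-2.12  4.71  1.46 -0.01 -2.68  0.  ]
[-2.05  4.71  1.56 -0.01 -2.68  0.  ]
[-1.97  4.71  1.66 -0.01 -2.68  0.  ]
[-1.89  4.71  1.75 -0.01 -2.68  0.  ]
[-1.81  4.71  1.84 -0.01 -2.68  0.  ]
[-1.72  4.71  1.92 -0.01 -2.68  0.  ]
[-1.63  4.71  2.   -0.01 -2.68  0.  ]
```

Emit:
move_arm:
  deltas: "-3 2 2 0 -2.7 0 1; -3 2 2.2 0 -2.7 0 1; -2.9 3.5 2.3 0 -2.7 0 1; -2.4 4 2.4 0 -2.7 0 1; -1.4 5 2 0 -2.7 0 1; -0.5 5.5 1.3 0 -2.7 0 1; 0 5.5 0 0 -2.6 0 1; 0 5.5 0 0 0 0 1"

```text
clock: 4.25
tool_pos: [0.4629, 0.2558, 0.0977]
tcp_rot: [0.598, -0.598, 0.377, -0.377]
ft_force: [0.3, 0.2, -0.7]
finger_gap: -0.001
```

```bash
python3 st.py -52.5 0 60 2
```

```text
t 4.25 p [0.4629 0.2558 0.0977] holder mm [-47.7  -7.6  97.7] F_h [ 0.4  0.  -0.7] M [-0.01 -0.06  0.01] gap -0.0
j [ 0.41  0.04  1.83 -0.    1.27 -0.04]
need rot [-0.03 -0.14  0.  ]
[-0.38  1.88 -0.24 -0.01 -0.07  0.  ]
[-0.38  1.88 -0.24 -0.01 -0.07  0.  ]
```

Emit:
move_arm:
  deltas: "-0.4 1.8 -0.2 0 -0.1 0 1; -0.4 1.9 -0.2 0 0 0 1; 0 0 0 0 0 0 1"

```text
clock: 4.62
tool_pos: [0.4556, 0.2614, 0.0624]
tcp_rot: [-0.598, 0.598, -0.377, 0.377]
ft_force: [0.5, -0.2, -0.4]
finger_gap: -0.003
```

```bash
python3 st.py; python3 ov.py 502.5 283.3 25.7 -52.5 c
```

```text
t 4.62 p [0.4556 0.2614 0.0624] holder mm [-51.7   0.6  62.4] F_h [ 0.4 -0.3 -0.4] M [-0.04 -0.03 -0.02] gap -0.0
j [ 0.42  0.08  1.86  0.    1.2  -0.02]
need rot [ 0.01 -0.07 -0.01]
```

View pics/ovtc.png

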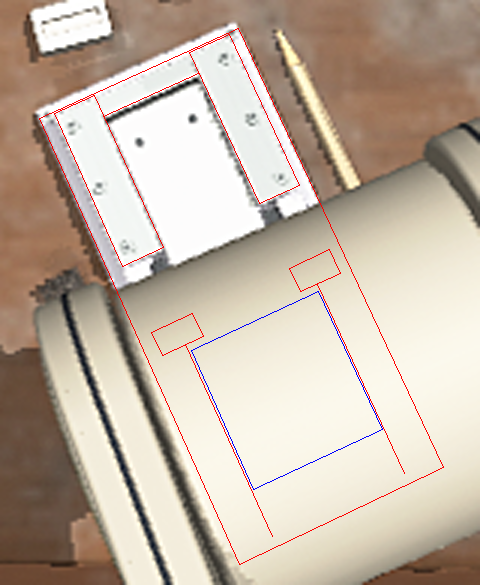

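View pics/ovsc.png

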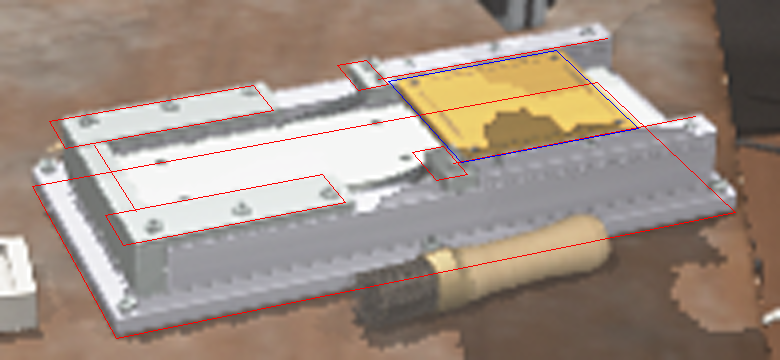

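Emit:
move_arm:
  deltas: "0 1.4 0 0 0 0 1; 0 1.2 0 0 0 0 1; 0 0 0 0 0 0 1"

```text
clock: 5.1
tool_pos: [0.4546, 0.2605, 0.0346]
tcp_rot: [-0.597, 0.599, -0.377, 0.376]
ft_force: [-0.6, 0.7, 0.8]
finger_gap: 0.0
```

```bash
python3 st.py
cat > sv.py <<'E'
from h import *
import sys
c=cams.capture("side"); o=cv2.resize(c["image"][130:310,270:490,::-1],None,fx=3.3,fy=3.3,interpolation=cv2.INTER_CUBIC)
u,v=proj(c,bot.get_state()["tool_pos"]); print(u,v); cv2.circle(o,(int((u-270)*3.3),int((v-130)*3.3)),3,(0,0,255),1)
cv2.imwrite("pics/"+sys.argv[1],o)
E
python3 sv.py s1.png
```

```text
t 5.1 p [0.4546 0.2605 0.0346] holder mm [-53.    0.2  34.6] F_h [-0.3  0.9  0.8] M [-0.05 -0.02 -0.02] gap 0.0
j [ 0.42  0.12  1.88  0.    1.15 -0.02]
need rot [ 0.17 -0.11 -0.  ]
412.2351476019765 237.30943420687112
```

View pics/s1.png

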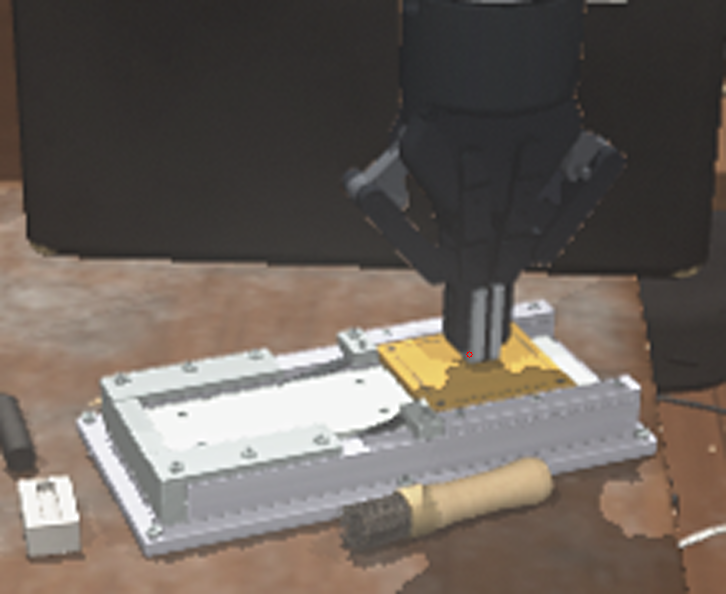

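The side view shows the shut fingers just over the plate's centre (about 412, 237), clear of the rails. Next I press down.

Emit:
move_arm:
  deltas: "0 0.4 0 0 0 0 1; 0 0.3 0 0 0 0 1; 0 0 0 0 0 0 1"

```text
clock: 5.52
tool_pos: [0.456, 0.2612, 0.0294]
tcp_rot: [0.598, -0.598, 0.377, -0.377]
ft_force: [-0.6, -0.1, 2.4]
finger_gap: -0.002
```

```bash
python3 st.py
```

```text
t 5.53 p [0.456  0.2612 0.0294] holder mm [-51.5   0.2  29.4] F_h [-0.6  0.2  2.4] M [-0.07 -0.    0.08] gap -0.0
j [ 0.42  0.13  1.88 -0.    1.13 -0.02]
need rot [-0.02 -0.1   0.  ]
```

Emit:
move_arm:
  deltas: "0 0.3 0 0 0 0 1; 0 0.3 0 0 0 0 1; 0 0 0 0 0 0 1; 0 0 0 0 0 0 1"

```text
clock: 6.02
tool_pos: [0.4569, 0.2616, 0.0245]
tcp_rot: [0.599, -0.598, 0.376, -0.377]
ft_force: [-0.6, -0.2, 7.8]
finger_gap: 0.002
```

```bash
python3 st.py; python3 st.py
```

```text
t 6.03 p [0.4569 0.2616 0.0245] holder mm [-50.5   0.2  24.5] F_h [-0.6  0.1  7.8] M [-0.09  0.18 -0.06] gap 0.0
j [ 0.42  0.14  1.88 -0.    1.12 -0.02]
need rot [-0.13 -0.09  0.  ]
t 6.03 p [0.4569 0.2616 0.0245] holder mm [-50.5   0.2  24.5] F_h [-0.6  0.1  7.8] M [-0.09  0.18 -0.06] gap 0.0
j [ 0.42  0.14  1.88 -0.    1.12 -0.02]
need rot [-0.13 -0.09  0.  ]
```

Emit:
move_arm:
  deltas: "0 0.3 0 0 0 0 1; 0 0 0 0 0 0 1; 0 0 0 0 0 0 1"

```text
clock: 6.4
tool_pos: [0.4575, 0.2618, 0.0221]
tcp_rot: [0.599, -0.597, 0.376, -0.377]
ft_force: [-1.2, -0.0, 12.5]
finger_gap: 0.001
```

```bash
python3 st.py; python3 sv.py s2.png
```

```text
t 6.4 p [0.4575 0.2618 0.0221] holder mm [-49.9   0.2  22.1] F_h [-1.1  0.5 12.5] M [-0.14  0.17  0.03] gap 0.0
j [ 0.42  0.14  1.88 -0.    1.12 -0.02]
need rot [-0.2  -0.1   0.01]
410.2760949728423 245.4682042971701
```

View pics/s2.png

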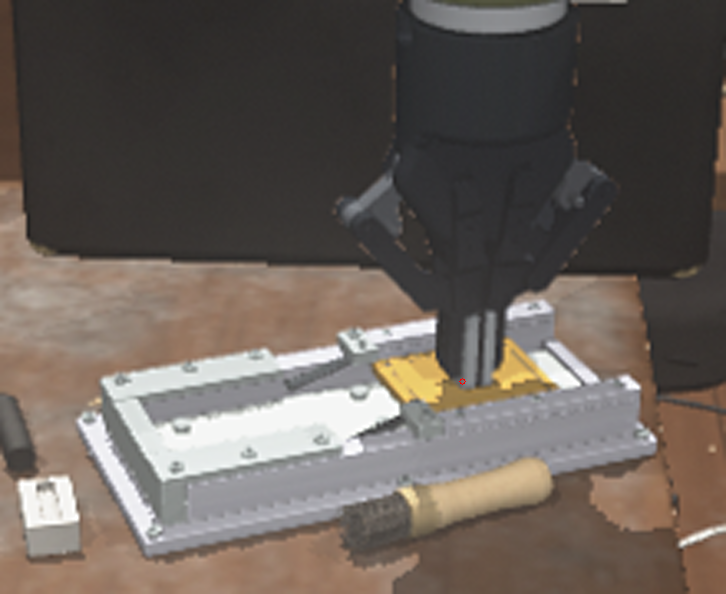

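Emit:
move_arm:
  deltas: "0 0 0.2 0 0 0 1; 0 0 0.4 0 0 0 1; 0 0 0.4 0 0 0 1; 0 0 0.4 0 0 0 1; 0 0 0.4 0 0 0 1; 0 0 0.2 0 0 0 1"

```text
clock: 7.2
tool_pos: [0.4757, 0.2706, 0.0222]
tcp_rot: [0.599, -0.597, 0.376, -0.377]
ft_force: [-2.1, -1.3, 12.2]
finger_gap: 0.0
```

```bash
python3 st.py; python3 sv.py s3.png
```

```text
t 7.2 p [0.4757 0.2706 0.0222] holder mm [-29.7   0.2  22.2] F_h [-2.4 -0.3 12.2] M [-0.14  0.19 -0.02] gap 0.0
j [ 0.42  0.19  1.82  0.    1.12 -0.02]
need rot [-0.21 -0.09  0.  ]
397.6681734640244 247.73192924769933
```

View pics/s3.png

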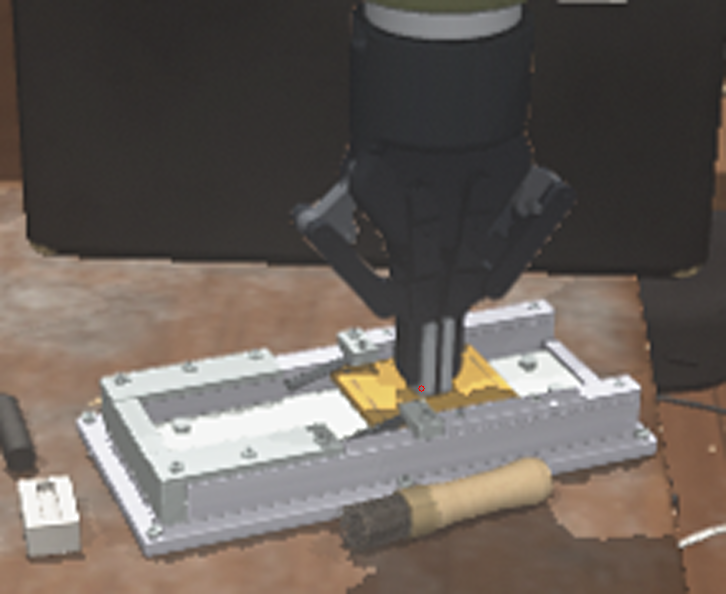

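The plate moves with the fingers and its front edge is passing under the clamp blocks. Pressing force is 12 N and drag about 2.4 N. I keep sliding.

Emit:
move_arm:
  deltas: "0 0 0.2 0 0 0 1; 0 0 0.4 0 0 0 1; 0 0 0.4 0 0 0 1; 0 0 0.4 0 0 0 1; 0 0 0.4 0 0 0 1; 0 0 0.4 0 0 0 1; 0 0 0.4 0 0 0 1; 0 0 0.2 0 0 0 1"

```text
clock: 8.25
tool_pos: [0.5006, 0.2825, 0.0219]
tcp_rot: [0.599, -0.598, 0.376, -0.377]
ft_force: [-2.3, 0.0, 9.9]
finger_gap: -0.002
```

```bash
python3 st.py; python3 sv.py s4.png
```

```text
t 8.25 p [0.5006 0.2825 0.0219] holder mm [-2.1  0.1 21.9] F_h [-2.   1.   9.9] M [-0.14  0.3  -0.04] gap -0.0
j [ 0.42  0.26  1.74 -0.    1.14 -0.02]
need rot [-0.16 -0.1   0.  ]
380.38928459382583 251.15994037900433
```

View pics/s4.png

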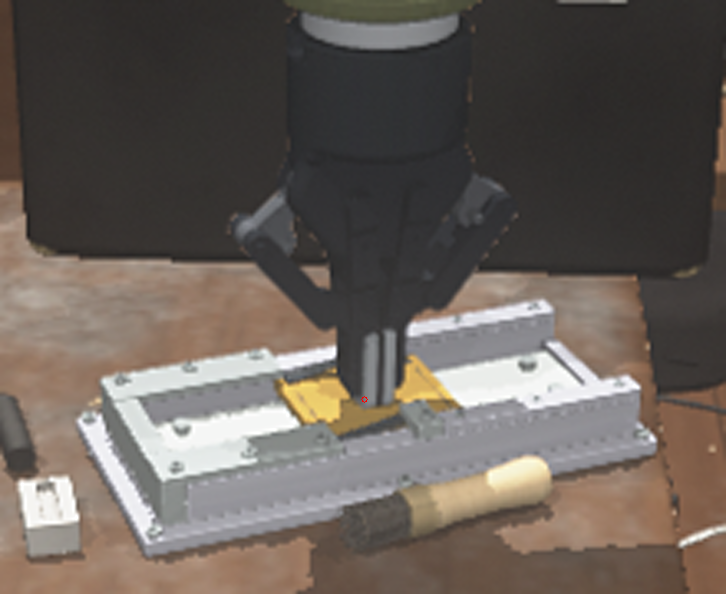

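Emit:
move_arm:
  deltas: "0 0 0.2 0 0 0 1; 0 0 0.4 0 0 0 1; 0 0 0.4 0 0 0 1; 0 0 0.4 0 0 0 1; 0 0 0.4 0 0 0 1; 0 0 0.4 0 0 0 1; 0 0 0.4 0 0 0 1; 0 0 0.2 0 0 0 1"

```text
clock: 9.3
tool_pos: [0.5258, 0.2946, 0.0219]
tcp_rot: [0.599, -0.598, 0.376, -0.377]
ft_force: [-1.6, -1.1, 9.9]
finger_gap: 0.001
```

```bash
python3 st.py; python3 sv.py s5.png
```

```text
t 9.3 p [0.5258 0.2946 0.0219] holder mm [25.9  0.1 21.9] F_h [-1.9 -0.3  9.9] M [-0.09  0.29  0.  ] gap 0.0
j [ 0.43  0.33  1.66 -0.    1.15 -0.02]
need rot [-0.16 -0.09  0.  ]
362.5397092348798 254.46272199109677
```

View pics/s5.png

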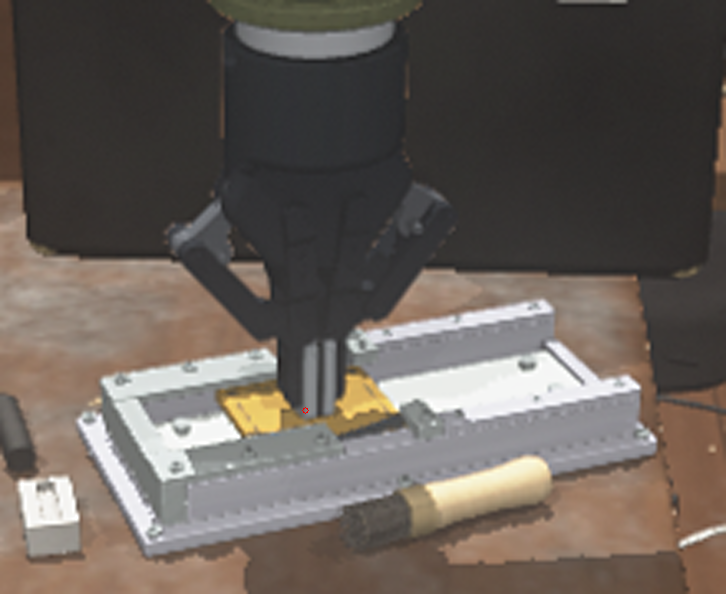

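Emit:
move_arm:
  deltas: "0 0 0.3 0 0 0 1; 0 0 0.5 0 0 0 1; 0 0 0.5 0 0 0 1; 0 0 0.5 0 0 0 1; 0 0 0.5 0 0 0 1; 0 0 0.5 0 0 0 1; 0 0 0.4 0 0 0 1; 0 0 0.2 0 0 0 1"

```text
clock: 10.35
tool_pos: [0.5564, 0.3093, 0.022]
tcp_rot: [0.599, -0.598, 0.376, -0.377]
ft_force: [-1.2, -0.9, 10.4]
finger_gap: -0.001
```

```bash
python3 st.py; python3 sv.py s6.png
```

```text
t 10.35 p [0.5564 0.3093 0.022 ] holder mm [59.9  0.  22. ] F_h [-1.5 -0.2 10.4] M [-0.12  0.24  0.03] gap -0.0
j [ 0.43  0.41  1.56 -0.    1.17 -0.02]
need rot [-0.16 -0.09  0.  ]
340.4939026363785 258.5483951420134
```

View pics/s6.png

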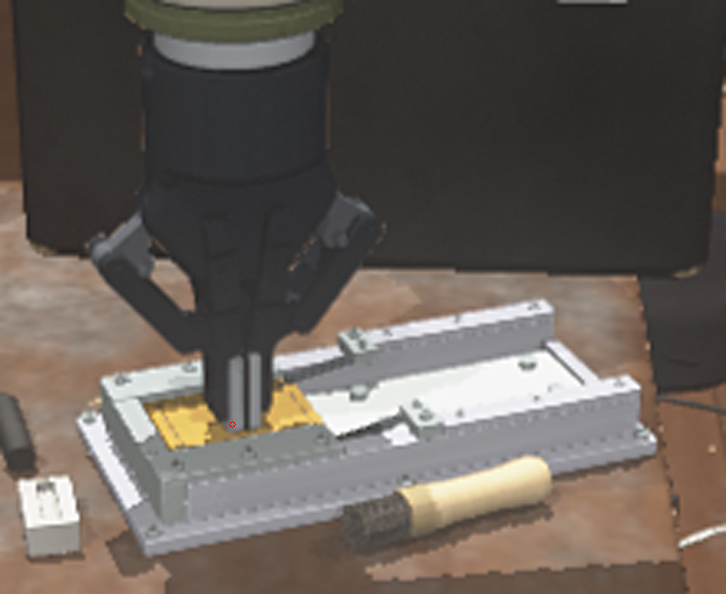

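Emit:
move_arm:
  deltas: "0 0 0.2 0 0 0 1; 0 0 0.2 0 0 0 1; 0 0 0.2 0 0 0 1; 0 0 0 0 0 0 1"

```text
clock: 10.9
tool_pos: [0.5618, 0.3119, 0.0222]
tcp_rot: [0.599, -0.598, 0.376, -0.377]
ft_force: [-1.6, -0.2, 11.3]
finger_gap: -0.001
```

```bash
python3 st.py
```

```text
t 10.9 p [0.5618 0.3119 0.0222] holder mm [65.8  0.  22.2] F_h [-1.5  0.5 11.3] M [-0.19  0.38 -0.04] gap -0.0
j [ 0.43  0.42  1.54  0.    1.18 -0.02]
need rot [-0.16 -0.09  0.  ]
```

Emit:
move_arm:
  deltas: "0 0 0.2 0 0 0 1; 0 0 0.2 0 0 0 1; 0 0 0 0 0 0 1"

```text
clock: 11.28
tool_pos: [0.5652, 0.3136, 0.0222]
tcp_rot: [0.599, -0.598, 0.376, -0.377]
ft_force: [-2.4, -1.6, 11.6]
finger_gap: 0.001
```

```bash
python3 st.py;python3 sv.py s7.png
```

```text
t 11.28 p [0.5652 0.3136 0.0222] holder mm [69.7  0.1 22.2] F_h [-2.8 -0.4 11.6] M [-0.16  0.41 -0.02] gap 0.0
j [ 0.43  0.43  1.53  0.    1.18 -0.02]
need rot [-0.14 -0.09  0.  ]
334.1864150410833 259.679947693186
```

View pics/s7.png

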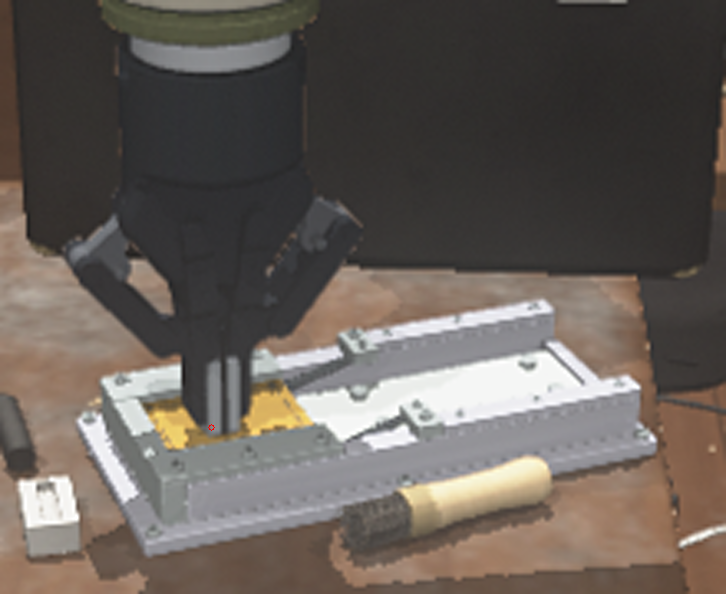

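Emit:
move_arm:
  deltas: "0 0 0.2 0 0 0 1; 0 0 0.2 0 0 0 1; 0 0 0 0 0 0 1"

```text
clock: 11.7
tool_pos: [0.5689, 0.3153, 0.0222]
tcp_rot: [0.599, -0.598, 0.376, -0.377]
ft_force: [-2.0, -0.7, 10.7]
finger_gap: -0.005
```

```bash
python3 st.py
```

```text
t 11.7 p [0.5689 0.3153 0.0222] holder mm [73.7  0.  22.2] F_h [-2.1  0.2 10.7] M [-0.16  0.4  -0.04] gap -0.0
j [ 0.43  0.44  1.51  0.    1.18 -0.02]
need rot [-0.15 -0.09  0.  ]
```

```bash
python3 sv.py s8.png
python3 - <<'E'
from h import *
c=cams.capture("top"); cv2.imwrite("pics/t8.png",cv2.resize(c["image"][190:400,230:400,::-1],None,fx=2.8,fy=2.8,interpolation=cv2.INTER_CUBIC))
E
```

```text
331.56852452584224 260.18272549419567
```

View pics/s8.png

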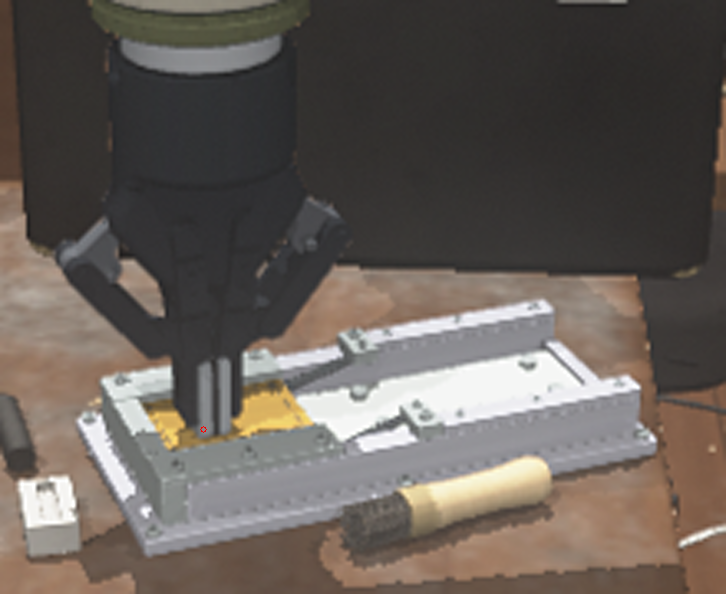

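View pics/t8.png

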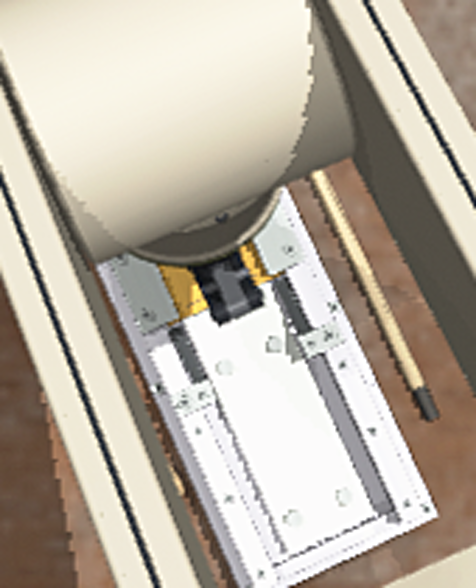

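```bash
cat > edge.py <<'E'
from ov import *
c=cams.capture("side")
T=(501.8,283.6,25.7)
a=np.radians(T[2]); R=np.array([[np.cos(a),-np.sin(a),0],[np.sin(a),np.cos(a),0],[0,0,1]])
f,cx,cy=K(c);P=np.array(c["pose"])
def back(u,v,z):
    d=P[:3,:3]@np.array([(u-cx)/f,-(v-cy)/f,-1]); p=P[:3,3]+d*(z-P[2,3])/d[2]; return (R.T@(p*1000-np.array([T[0],T[1],z*1000]))).round(1)
import sys
Z=float(sys.argv[1])
# yellow pixels near rear: rows
hsv=cv2.cvtColor(c["image"],cv2.COLOR_RGB2HSV); m=(hsv[...,0]>14)&(hsv[...,0]<32)&(hsv[...,1]>110)
for v in range(243,262,2):
    us=np.where(m[v,310:385])[0]
    if len(us): print(v,us.min()+310,us.max()+310,back(us.min()+310-.0,v+.5,Z),back(us.max()+311,v+.5,Z))
# stop top edge
q=[proj(c,(R@np.array(p)+np.array([T[0],T[1],0]))/1000) for p in[(101,25,30),(101,-25,30),(31,-25,Z*1000),(31,25,Z*1000),(28,29.5,18),(112,46,31),(112,-46,31),(32,25,31)]]
print(np.round(q,1).tolist())
o=cv2.resize(c["image"][215:305,285:385,::-1],None,fx=7,fy=6.5,interpolation=cv2.INTER_CUBIC)
for u,v in q: cv2.circle(o,(int((u+.5-285)*7),int((v+.5-215)*6.5)),3,(0,0,255),-1)
cv2.imwrite("pics/"+sys.argv[2],o)
E
python3 edge.py .0223 e8.png
```

```text
247 344 356 [ 45. -29.  -0.] [ 26.9 -22.2  -0. ]
249 344 357 [ 47.  -23.3  -0. ] [ 27.7 -16.1  -0. ]
251 320 358 [ 82.1 -30.2  -0. ] [ 28.5 -10.   -0. ]
253 317 360 [ 88.  -26.1  -0. ] [27.9 -3.4 -0. ]
255 315 361 [ 92.5 -21.5  -0. ] [28.6  2.5 -0. ]
257 316 363 [ 92.8 -15.4  -0. ] [28.   8.9 -0. ]
259 317 358 [93.2 -9.5 -0. ] [36.8 11.7 -0. ]
261 319 345 [92.2 -3.1 -0. ] [56.1 10.5 -0. ]
[[318.9, 267.5], [308.5, 250.8], [353.8, 247.1], [366.2, 263.2], [369.3, 267.0], [315.8, 275.9], [297.2, 244.9], [365.6, 258.0]]
```

View pics/e8.png

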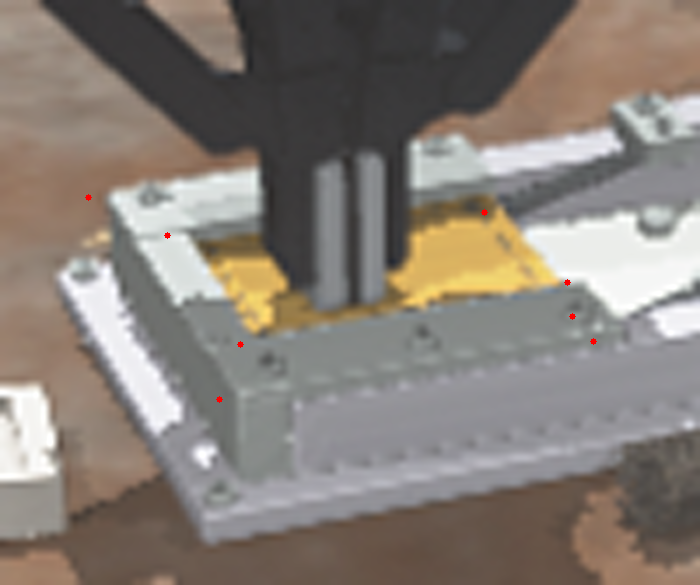

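Run:
```python
import cv2,numpy as np
for n in("s6","s7","s8"):
    i=cv2.imread(f"pics/{n}.png"); h=cv2.cvtColor(i,cv2.COLOR_BGR2HSV); m=(h[...,0]>14)&(h[...,0]<32)&(h[...,1]>110)
    print(n,[(v,np.where(m[v,130:400])[0].min()+130,np.where(m[v,130:400])[0].max()+130) for v in(390,400,410,420)])
```

```text
s6 [(390, np.int64(274), np.int64(298)), (400, np.int64(168), np.int64(305)), (410, np.int64(147), np.int64(312)), (420, np.int64(152), np.int64(320))]
s7 [(390, np.int64(257), np.int64(287)), (400, np.int64(168), np.int64(293)), (410, np.int64(147), np.int64(302)), (420, np.int64(152), np.int64(308))]
s8 [(390, np.int64(246), np.int64(287)), (400, np.int64(168), np.int64(293)), (410, np.int64(147), np.int64(302)), (420, np.int64(152), np.int64(308))]
```

The fingers moved 4 mm between s7 and s8 but the plate's rear edge did not, so it is at the stop. I lift slowly, adding a little forward motion so the release doesn't drag it back.

Emit:
move_arm:
  deltas: "0 -0.1 0.2 0 0 0 1; 0 -0.1 0.15 0 0 0 1; 0 -0.1 0.15 0 0 0 1; 0 -0.1 0.15 0 0 0 1; 0 -0.1 0.1 0 0 0 1; 0 -0.1 0.1 0 0 0 1; 0 -0.2 0.1 0 0 0 1; 0 -0.3 0 0 0 0 1"

```text
clock: 12.85
tool_pos: [0.5759, 0.3187, 0.0309]
tcp_rot: [-0.598, 0.599, -0.377, 0.377]
ft_force: [0.2, 0.3, 0.4]
finger_gap: 0.004
```

```bash
python3 st.py
```

```text
t 12.85 p [0.5759 0.3187 0.0309] holder mm [81.5  0.  30.9] F_h [0.3 0.2 0.4] M [-0.06 -0.03  0.04] gap 0.0
j [ 0.43  0.45  1.48 -0.    1.21 -0.02]
need rot [ 0.05 -0.1  -0.  ]
```

Emit:
move_arm:
  deltas: "0 -1.5 -0.3 0 0 0 1; 0 -4 -1 0 0 0 1; 0 -5 -3 0 0 0 1; 0 -5 -4 0 0 0 1; 0 -5 -5 0 0 0 1; 0 -4 -5 0 0 0 1; 0 -3 -5 0 0 0 1; 0 0 0 0 0 0 1"

```text
clock: 13.85
tool_pos: [0.3727, 0.2214, 0.3038]
tcp_rot: [0.601, -0.596, 0.375, -0.379]
ft_force: [0.5, 0.7, 0.1]
finger_gap: -0.006
```

```bash
python3 st.py; python3 edge.py .026 e9.png; python3 ov.py 502.5 283.3 25.7 66 d
```

```text
t 13.85 p [0.3727 0.2214 0.3038] holder mm [-143.8    0.5  303.8] F_h [0.8 0.4 0.1] M [ 0.05 -0.02  0.03] gap -0.01
j [ 0.42 -0.36  1.81  0.    1.68 -0.03]
need rot [-0.55 -0.08  0.02]
245 352 356 [ 34.  -24.3   0. ] [ 27.1 -21.7   0. ]
247 340 358 [ 52.7 -24.9   0. ] [ 26.5 -15.    0. ]
249 330 358 [ 68.4 -24.4   0. ] [28.7 -9.4  0. ]
251 318 360 [ 86.7 -24.9   0. ] [28.1 -2.8  0. ]
253 314 362 [ 93.9 -21.4   0. ] [27.5  3.6  0. ]
255 315 363 [ 94.3 -15.3   0. ] [28.3  9.5  0. ]
257 316 364 [94.6 -9.3  0. ] [29.1 15.4  0. ]
259 317 355 [95.  -3.4  0. ] [43.1 16.1  0. ]
261 319 344 [94.  3.  0.] [59.6 15.9  0. ]
[[318.9, 267.5], [308.5, 250.8], [353.8, 244.9], [366.2, 261.0], [369.3, 267.0], [315.8, 275.9], [297.2, 244.9], [365.6, 258.0]]
```

View pics/e9.png

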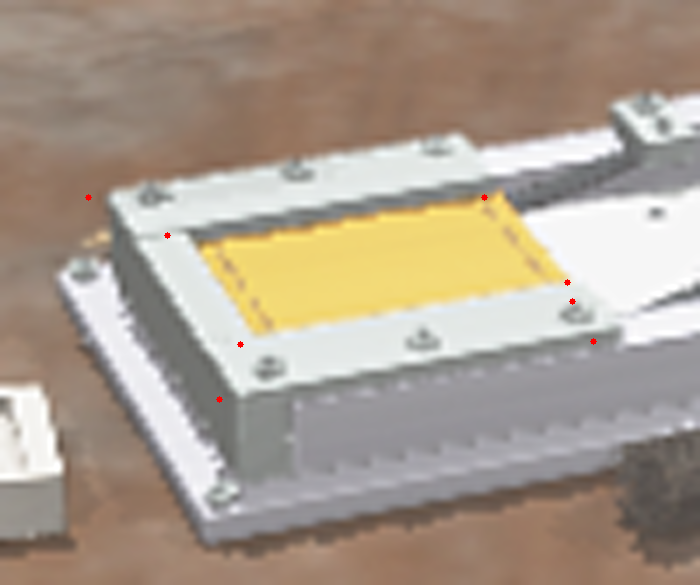

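View pics/ovtd.png

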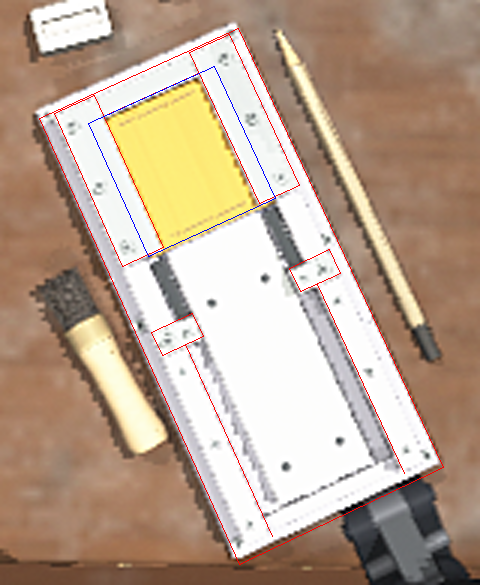

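Run:
```python
from h import *
c=cams.capture("top"); W=cloud(c)*1000; hsv=cv2.cvtColor(c["image"],cv2.COLOR_RGB2HSV)
T=(502.5,283.3);a=np.radians(25.7)
d=W[...,:2]-T; x=d[...,0]*np.cos(a)+d[...,1]*np.sin(a); y=-d[...,0]*np.sin(a)+d[...,1]*np.cos(a)
for s in(1,-1):
    m=(abs(y-29.5*s)<3)&(hsv[...,2]<120)&(x>-2)&(x<36)
    xx,zz=x[m],W[...,2][m]; print(s,m.sum(),np.polyfit(xx,zz,1).round(3),[(k,round(float(np.median(zz[(xx>=k)&(xx<k+4)])),1)) for k in range(0,32,4) if ((xx>=k)&(xx<k+4)).any()],xx.max().round(1))
p=(abs(y)<22)&(hsv[...,0]>18)&(hsv[...,0]<34)&(hsv[...,1]>100)&(x>20)
print("plate z",np.median(W[...,2][p]),"x",np.percentile(x[p],[.5,99.5]))
for f in(34,50,70,90): q=p&(abs(x-f)<5); print(f,np.median(W[...,2][q]).round(2))
b=(abs(y)<20)&(x>-60)&(x<20);print("bed z",np.median(W[...,2][b]))
l=(abs(abs(y)-40)<4)&(x>-90)&(x<-30);print("rail31",np.median(W[...,2][l]))
A=cv2.imread("pics/top0.png"); B=c["image"][...,::-1]
def up(i): return cv2.resize(i[270:345,270:350],None,fx=5,fy=5,interpolation=cv2.INTER_CUBIC)
cv2.imwrite("pics/cmp.png",np.hstack([up(A),up(B)]))
A=cv2.imread("pics/side0.png"); s=cams.capture("side")["image"][...,::-1]
def up(i): return cv2.resize(i[225:280,340:400],None,fx=6.5,fy=6.5,interpolation=cv2.INTER_CUBIC)
cv2.imwrite("pics/cmps.png",np.hstack([up(A),up(s)]))
```

```text
1 77 [-0.333 26.922] [(0, 26.6), (4, 24.3), (8, 23.8), (12, 22.6), (16, 22.3), (20, 20.0), (24, 18.9), (28, 8.8)] 30.0
-1 83 [-0.321 25.966] [(0, 25.3), (4, 25.0), (8, 23.3), (12, 21.9), (16, 22.2), (20, 19.6), (24, 18.7), (28, 6.3)] 30.2
plate z 25.116084884638678 x [ 30.43181629 365.25813584]
34 24.97
50 25.09
70 25.15
90 25.16
bed z 19.089237873705976
rail31 30.085018745579895
```

View pics/cmp.png

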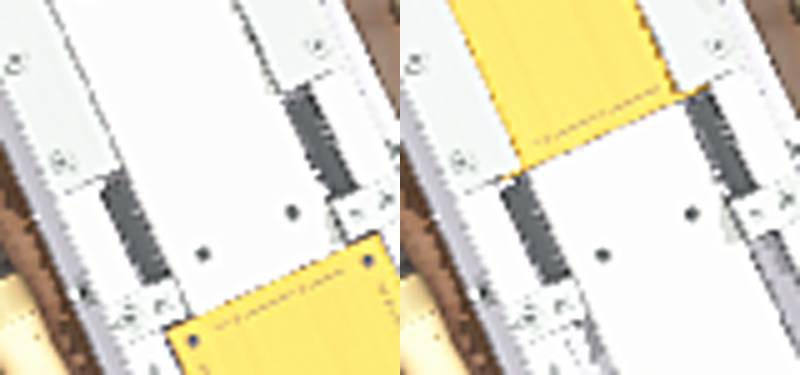

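View pics/cmps.png

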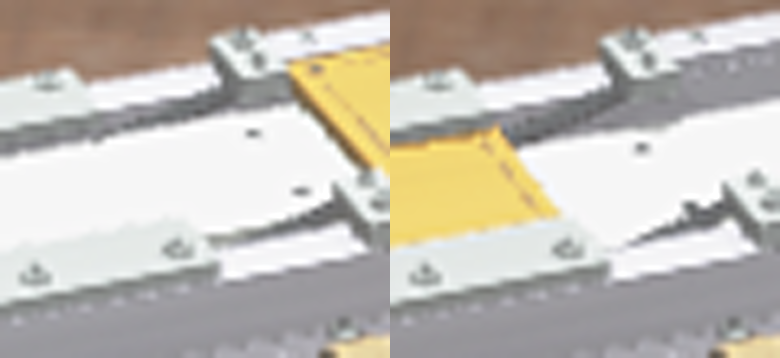

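```bash
python3 -c "
from h import *
print(order.close_job()); print(bot.get_state()['clock'])"
```

```text
the job is handed in; nothing more can be done
None
the job is handed in; nothing more can be done
```

The brass plate is in the holder at the end stop, with both leaf springs dropped behind it. I handed the job in at about 14 s of the 48 s allowed; no verdict is reported. I pressed it about 7.5 mm down with the shut fingertips (about 12 N), slid it roughly 115 mm to the stop, then lifted off slowly and moved clear.

**Last checks, from the camera images and depth:**
- **Plate position:** the rear edge is at holder x of about 30.4 mm (nominal home is 31). The fingers slid 4 mm further over the plate without it moving, which is how I knew it was at the stop.
- **Plate height:** the top read 25.1 mm, or about 26 mm once corrected for the depth reading 0.9 mm low on the 31 mm rails. It is level to within about 0.2 mm.
- **Bed:** it stands about 4 mm down, as expected with the plate held up against the lips.
- **Leaf springs:** both slope down to about z 18–19 at the tip, matching their free position, and a gap shows between each tip and the plate.
- **Bystanders and gripper:** in the last views the brush and pencil looked unmoved, as did the part of the gauge block in view. I did not recheck the marker or measure any of them. The gripper was about 0.30 m up and reading no contact force.

**Disagreements:** the two cameras differed by about 2–4 mm along the loading direction. I therefore relied on positions relative to the holder and on the plate no longer moving. I saw no sharp force rise at the stop, only about 2 to 3 N before the fingers slipped.

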